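# Check the sample carton and pack the finished cartons

## Task

Press the height gauge's knob down until its foot rests on the sample carton, keep it there for about a second to read, and let the foot spring back up. Then pack the sample and all the finished, closed cartons from the catch tray into the grey tote, lying flat in one layer on its floor with the code panel up; set them down, do not drop or throw them. Leave the two cartons with open flaps and the stray cap in the tray, and do not disturb the other things on the table.

Things in the scene. Friction and masses are not known exactly. Their poses are not given: they have to be found in the camera images.
- tray: Catch tray, aluminium, open top, fixed: outside 208 mm (its x) by 288 mm (y), walls 4 mm thick and 35 mm high, floor 4 mm thick. Origin: centre of the underside. A low belt conveyor is fixed to its +x side (local x 107 to 340 mm, local y -74 to +122 mm at most, up to 102 mm high). The tray may be on the robot's left or right
- tote: Tote, grey plastic, empty shallow open box with a rim lip, no conveyor, fixed: 208 mm (its x) by 288 mm (y) outside (224 by 304 mm over the lip), walls 4 mm thick and 45 mm high, floor 4 mm thick. Origin: centre of the underside
- gauge: Height gauge, fixed, between tray and tote: steel base plate 200 mm (its x) by 80 mm (y), 12 mm thick; origin: centre of its underside. Column (radius 13 mm, 137 mm high) at local x +78 mm; a bracket 26 mm wide, 100 to 118 mm up (36 mm wide and 91 to 127 mm up at the column), reaches from the column to local x +5 mm and carries the sprung foot at local x +20 mm
- foot (a joint): Sprung vertical slide of the gauge's foot: 0 = up (where its spring returns it), grows downward to 0.045 m; reads 0.030 when the foot rests on a 26 mm carton lying on the base plate. 2 to 5 N push it down
- foot_tip (a point): Centre of the foot's lower face (a disc of radius 8 mm), 68 mm above the table when up
- foot_knob (a point): Top centre of the black push knob (radius 16 mm) on the foot's rod, straight above the foot; 178 mm above the table when up. Push it down here
- carton_a: Finished closed white carton in the tray, 130 mm long (its x), 34 mm wide (y), 26 mm high (z), about 80 g. Origin: centre of the underside; z up through the face with the grey code panel
- carton_c: Finished closed white carton in the tray, lying across the tops of two of the others: 130 mm long (its x), 34 mm wide (y), 26 mm high (z), about 80 g. Origin: centre of the underside; z up through the face with the grey code panel
- carton_s: Finished closed white carton, the sample: lies on the gauge's base plate, its +x end under the foot and its -x end free towards the robot; 130 mm long (its x), 34 mm wide (y), 26 mm high (z), about 80 g. Origin: centre of the underside; z up through the face with the grey code panel
- carton_open1: Unfinished white carton in the tray: same body (130 x 34 x 26 mm, origin centre of the underside, 70 g), but its +x end is open, with a flap slanting up and two side flaps that reach to 87 mm from the origin, up to 40 mm high and 48 mm wide
- carton_open2: A second unfinished carton in the tray, the same as carton_open1
- cap: Stray black cap standing in the tray: radius 14 mm, 16 mm high; origin: centre of the underside
- bottle: Bystander: white bottle, radius 26 mm, 125 mm high, standing; origin: centre of the underside
- jar: Bystander: white jar with metal lid, radius 26 mm, 50 mm high; origin: centre of the underside
- beaker: Bystander: clear plastic beaker, radius 36 mm, 90 mm high; origin: centre of the underside
- tape: Bystander: lying roll of tape, radius 40 mm, 25 mm high; origin: centre of the underside
- nut: Bystander: steel flanged nut, radius 20 mm, 45 mm high; origin: centre of the underside

How it is judged (in metres and radians):
On the way:
1. the gauge's foot rests on the sample carton on the base plate (within 1.8 mm of its top face) for 0.4 s (z of foot_tip in the frame of carton_s between 0.02 and 0.0278 m and x of foot_tip in the frame of carton_s between -0.065 and 0.065 m and y of foot_tip in the frame of carton_s between -0.017 and 0.017 m and z of carton_s in the frame of gauge below 0.016 m), for 0.4 s.
At the end, for the whole second after the job is handed in: The three closed cartons lie at rest inside the tote, undersides within 7 mm of its floor, code panel up within 0.15 rad; the two open-flap cartons lie flat (8 mm, 0.2 rad) and the cap rests in the tray; the gauge foot is up (below 4 mm) (x of carton_a in the frame of tote between -0.1 and 0.1 m and y of carton_a in the frame of tote between -0.14 and 0.14 m and z of carton_a in the frame of tote between -0.002 and 0.011 m and linear speed of each of carton_a, carton_c, carton_s, carton_open1, carton_open2, cap below 0.02 m/s and angle between each of carton_a, carton_c, carton_s's own z axis and vertical below 0.15 rad and x of carton_c in the frame of tote between -0.1 and 0.1 m and y of carton_c in the frame of tote between -0.14 and 0.14 m and z of carton_c in the frame of tote between -0.002 and 0.011 m and x of carton_s in the frame of tote between -0.1 and 0.1 m and y of carton_s in the frame of tote between -0.14 and 0.14 m and z of carton_s in the frame of tote between -0.002 and 0.011 m and x of carton_open1 in the frame of tray between -0.1 and 0.1 m and y of carton_open1 in the frame of tray between -0.14 and 0.14 m and z of carton_open1 in the frame of tray between -0.002 and 0.012 m and angle between each of carton_open1, carton_open2's own z axis and vertical below 0.2 rad and x of carton_open2 in the frame of tray between -0.1 and 0.1 m and y of carton_open2 in the frame of tray between -0.14 and 0.14 m and z of carton_open2 in the frame of tray between -0.002 and 0.012 m and x of cap in the frame of tray between -0.1 and 0.1 m and y of cap in the frame of tray between -0.14 and 0.14 m and z of cap in the frame of tray between -0.002 and 0.03 m and value of joint foot below 0.004 m); the robot touches nothing.
It fails at once if a bystander (bottle, jar, beaker, tape roll, nut) is moved by more than 30 mm (distance of any of bottle, jar, beaker, tape, nut from where it was at the start of the episode above 0.03 m).
It fails at once if a carton is thrown, or dropped from more than about 30 mm (faster than 0.8 m/s out of the fingers) ((linear speed of carton_a above 0.8 m/s and contact force between carton_a and the fingers below 0.05 N) or (linear speed of carton_c above 0.8 m/s and contact force between carton_c and the fingers below 0.05 N) or (linear speed of carton_s above 0.8 m/s and contact force between carton_s and the fingers below 0.05 N) or (linear speed of carton_open1 above 0.8 m/s and contact force between carton_open1 and the fingers below 0.05 N) or (linear speed of carton_open2 above 0.8 m/s and contact force between carton_open2 and the fingers below 0.05 N)).
It also fails if it takes over 72 s, if anything falls off the work surface, if the arm or the gripper's body presses on something with over 40 N, if the wrist force passes 120 N, or if a joint passes its speed limit or range.

## Robot

A 7-joint arm with a two-finger parallel gripper is mounted at the origin on the work surface. World frame = base frame: x ahead of the robot, y to its left, z up, the work surface at z = 0. Lengths are in m, angles in degrees, forces in N, time in s.
With the tool pointing down it reaches from about 0.4 to 0.875 m from the base axis. Payload 6.5 kg.
Tool frame: the origin (TCP) lies between the finger pads; the fingertips stand 25 mm ahead of it and the grasp point (between the pads) lies 6 mm ahead of it; z points along the fingers, x is the direction in which the jaws open and shut, and the axes are right-handed (so a half turn about z gives the same grasp; the last joint's range is limited). The gripper opens to 85 mm and grips with 20 to 120 N. Pads are 22 mm wide; open, the fingers measure 114 mm over their backs; the gripper's body (76 mm by 85 mm) begins 54 mm behind the grasp point. The pads swing forward as they close: fully open they stand 13 mm farther back than shut.
Start: joints at [-73.35, 30.733, -0.252, 88.115, 0.149, 61.152, -4.079], TCP at [0.227, 0.609, 0.256] pointing down, gripper open.
Joint ranges: [-154.64, 154.64], [-21.42, 123.67], [-72.66, 72.17], [13.99, 137.28], [-74.86, 254.86], [10.95, 109.41], [-158.01, 158.01]. Speed limits (degrees/s): [136.94, 136.94, 180, 180, 180, 180, 180].

## Interface

Orientations are given as a 3x3 rotation matrix whose columns are the frame's x, y, z axes.
In Python, from bench import bot gives the robot as it stands.
- The arm moves only by the shell command python3 -m inch 'ROWS' [OPENING]. ROWS is JSON, a list that holds one entry, the list of rows, each a list of 6 numbers: the shift along the tool's x, y, z in m, then the turn, a rotation vector about the tool's x, y, z in degrees. A call has 1 to 20 rows; each row shifts and turns the commanded pose from where the row before left it, along the tool's axes as they then stand; what a row does not reach is not made up. A row lasts 1/8 s, in which the tool goes at most 62.5 mm and 10.7 degrees, less where a joint would pass 70% of its speed; a pose out of reach is approached as far as the arm can. A call with a gripper value outside its range is refused whole. OPENING is the gripper command: -1 is shut, 1 is fully open, values between are in proportion, set as the call begins (- or left out, the last holds). The fingers move at their own pace and stop on an object; the grip force is fixed at half the most. Time passes only in rows, so rows that do not move let the fingers close. It gives the time, the measured TCP pose, the force and the opening at its end, in the units of the state.
- bot.read_state(): the state, without advancing time (a new reading comes with each control period).
- bot.camera(name): name is "scene" or "top"; returns a dict with "pixels" (420x560x3 uint8, blue, green, red), "depth" (420x560 float32, m along the optical axis (not along the pixel's ray), 0 where there is no reading), "fx", "fy", "cx", "cy" (pixels), "distortion" ([k1, k2, p1, p2, k3] as OpenCV has them; the pictures are not rectified), "R" (3x3) and "t" (3): a world point X has camera coordinates R X + t. Camera axes: x right, y down, z forward; pixel columns grow to the right and rows downward; lengths in m; the calibration is good to about 2 mm. A picture is of the moment at which its call begins.
- bot.sign_off(): hands the job in, once; it reports no verdict.
The state is a dict: "clock": time; "joint_positions": joint angles; "qvel": joint speeds; "joint_efforts": joint torques, N m; "position": TCP position; "tcp_rot": TCP orientation; "contact_force": force on the tool from outside, world axes, zero at the start; "ft_torque": the same for the moment, N m; "opening": opening from 0.0 (shut) to 1.0 (fully open).
Only numpy, scipy, OpenCV 4.12 (cv2) and the standard library are available. Lean on these libraries where they do the work, as an engineer would, in place of code of your own. Each camera call takes 0.05 s, during which the arm holds its last target. There are 200 camera calls.

## Working session

There is one attempt and no reset: what is moved stays moved. The work goes in short steps, Python scripts to look and compute and a shell command to move; the robot and the scene stay as the last step left them, time stands still between calls to the robot, and variables do not carry over. Pictures are saved under pics/ and viewed, about 8 in all and at most 12, crops included, and the job is handed in when it is done.

```bash
ls; mkdir -p pics; cat > h.py <<'E'
import numpy as np, cv2
from bench import bot
def cap(name):
    c=bot.camera(name); np.savez('/tmp/'+name+'.npz',**{k:np.array(v) for k,v in c.items()}); return c
def load(name): return dict(np.load('/tmp/'+name+'.npz'))
def cloud(c):
    K=np.array([[c['fx'],0,c['cx']],[0,c['fy'],c['cy']],[0,0,1]],float)
    h,w=c['depth'].shape; uv=np.stack(np.meshgrid(np.arange(w),np.arange(h)),-1).reshape(-1,1,2).astype(float)
    n=cv2.undistortPoints(uv,K,np.array(c['distortion'],float)).reshape(h,w,2)
    d=c['depth'][...,None]; P=np.concatenate([n*d,d],-1)
    X=(P-np.array(c['t']).reshape(3))@np.array(c['R']); X[c['depth']==0]=np.nan
    return X
E
python3 - <<'E'
from h import *
for n in('scene','top'):
    c=cap(n); cv2.imwrite(f'pics/{n}0.png',c['pixels']); print(n,c['R'],c['t'],c['fx'])
    X=cloud(c); print(np.nanmin(X,(0,1)),np.nanmax(X,(0,1)))
s=bot.read_state(); print(s)
E
```

```text
pics
scene [[ 0.02409159  0.99965694 -0.01027653]
 [ 0.83523518 -0.02577576 -0.54928845]
 [-0.54936489  0.00464991 -0.83556962]] [-0.03543319 -0.3989939   1.61312321] 389.43843451360885
[-1.68876101 -1.95140446 -0.77183454] [1.18136579 1.89026591 0.63030665]
top [[ 0.01829686 -0.99983011  0.00222902]
 [-0.97999251 -0.01837566 -0.19818432]
 [ 0.19819161  0.00144173 -0.98016224]] [-0.01784357  0.6147476   1.51993855] 501.6080998774243
[-0.26046599 -1.44751052 -0.7798198 ] [1.32330912 1.56675658 0.83785143]
{'clock': 0.1, 'joint_positions': array([-73.34926707,  30.77282144,  -0.2542366 ,  88.16748288,
         0.14871576,  61.15174405,  -4.07895453]), 'qvel': array([ 0.01275176, -0.12548775, -0.02660612, -0.03823566, -0.02064651,
        0.02165018,  0.0418226 ]), 'joint_efforts': array([ 2.31207858e-03, -5.84564102e+01,  1.05170589e+00, -2.59776342e+01,
        1.26509540e-02,  4.60342810e-03,  4.52481999e-06]), 'position': array([0.22685568, 0.60853974, 0.25548782]), 'tcp_rot': array([[ 3.49214235e-01,  9.37042804e-01, -4.49750862e-04],
       [ 9.37041551e-01, -3.49214506e-01, -1.53631596e-03],
       [-1.59665333e-03,  1.15068156e-04, -9.99998719e-01]]), 'contact_force': array([-0.15585303, -0.28940377,  0.59839445]), 'ft_torque': array([0.02908504, 0.02162547, 0.0029405 ]), 'opening': 0.9987402020675226}
```

View pics/scene0.png

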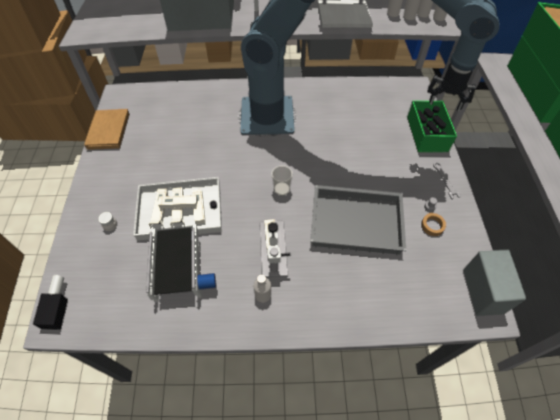

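View pics/top0.png

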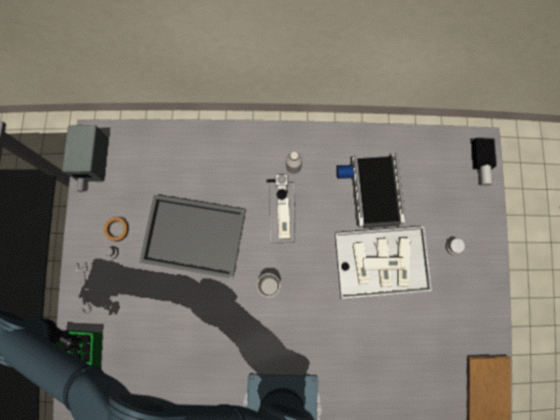

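The scene view is looking back at the robot: tray (180,208), gauge (273,250) and tote (358,220). In the top view: tray (383,262) with the stack, gauge (284,200), tote (195,235), beaker (269,283) and bottle (294,160). Next I'll rectify the two work areas to world coordinates.

```bash
cat >> h.py <<'E'
def ortho(c,x0,x1,y0,y1,z,res):
    # rows: x decreasing downwards (x ahead is up), cols: y decreasing to the right
    xs=np.arange(x1,x0,-res); ys=np.arange(y1,y0,-res)
    g=np.stack(np.meshgrid(ys,xs),-1); P=np.stack([g[...,1],g[...,0],np.full(g.shape[:2],z)],-1).reshape(-1,3)
    K=np.array([[c['fx'],0,c['cx']],[0,c['fy'],c['cy']],[0,0,1]],float)
    r,_=cv2.Rodrigues(np.array(c['R'],float))
    uv,_=cv2.projectPoints(P,r,np.array(c['t'],float),K,np.array(c['distortion'],float))
    uv=uv.reshape(*g.shape).astype(np.float32)
    im=cv2.remap(c['pixels'],uv[...,0],uv[...,1],cv2.INTER_CUBIC)
    for x in np.arange(np.ceil(x0*20)/20,x1,.05):
        r=int((x1-x)/res); cv2.line(im,(0,r),(6,r),(0,0,255),1); cv2.putText(im,f'{x:.2f}',(8,r+4),0,.35,(0,0,255))
    for y in np.arange(np.ceil(y0*20)/20,y1,.05):
        k=int((y1-y)/res); cv2.line(im,(k,0),(k,6),(0,0,255),1); cv2.putText(im,f'{y:.2f}',(k-12,18),0,.35,(0,0,255))
    return im
E
python3 - <<'E'
from h import *
t=load('top');s=load('scene')
a=ortho(t,.36,.80,-.55,.12,.03,.00125); cv2.imwrite('pics/o_top.png',a)
b=ortho(t,.40,.64,-.50,-.20,.03,.0008); d=ortho(s,.40,.64,-.50,-.20,.03,.0008)
cv2.imwrite('pics/o_tray.png',np.hstack([b,d]))
# object centroids by height, both cameras
for n,c in(('top',t),('scene',s)):
    X=cloud(c); 
    def reg(nm,x0,x1,y0,y1,z0,z1):
        m=(X[...,0]>x0)&(X[...,0]<x1)&(X[...,1]>y0)&(X[...,1]<y1)&(X[...,2]>z0)&(X[...,2]<z1)
        p=X[m]
        if len(p)<3: print(n,nm,len(p));return
        r=cv2.minAreaRect((p[:,:2]*1000).astype(np.float32))
        print(n,nm,len(p),np.median(p,0).round(4),np.round(r[0],1),np.round(r[1],1),round(r[2],1))
    reg('table',.35,.4,-.3,-.1,-.05,.05)
    reg('tote',.35,.8,.1,.55,.034,.07)
    reg('totefloor',.5,.62,.2,.42,-.02,.03)
    reg('tray',.38,.66,-.55,-.17,.025,.08)
    reg('stack',.38,.66,-.55,-.17,.048,.08)
    reg('knob',.5,.8,-.1,.1,.15,.2)
    reg('sample',.45,.66,-.12,.08,.026,.05)
    reg('beaker',.35,.5,-.02,.12,.05,.12)
    reg('bottle',.7,.85,-.12,.05,.06,.17)
E
```

```text
top table 984 [ 0.3747 -0.1977  0.0025] [ 375.2 -200.3] [ 49.4 198.8] 0.3
top tote 1288 [0.5447 0.302  0.0447] [537.9 298.5] [305.4 224.8] 81.9
top totefloor 2399 [0.5593 0.3086 0.0041] [560. 310.] [119.9 219.8] 0.0
top tray 3093 [ 0.512  -0.312   0.0478] [ 520.2 -360.1] [378.5 279.1] 89.8
top stack 1542 [ 0.5926 -0.3019  0.0713] [ 553.2 -385.8] [217.6 325.7] 0.8
top knob 96 [0.6454 0.0141 0.1777] [645.9  13.9] [30.3 30.3] 63.8
top sample 372 [0.5909 0.0071 0.0381] [597.1   7.6] [122.2  33.8] 3.6
top beaker 149 [0.3923 0.054  0.0847] [384.9  49.9] [66.8 68.3] 44.9
top bottle 288 [ 0.7701 -0.0142  0.0959] [747.7  -2.6] [ 49.8 132. ] 61.2
scene table 691 [ 0.3686 -0.204   0.0044] [ 375.3 -200. ] [ 49.7 199.7] 0.2
scene tote 1203 [0.5451 0.3028 0.0441] [534.9 298.4] [307.3 230.1] 81.5
scene totefloor 1864 [0.558  0.3152 0.0038] [560.  310.1] [219.5 119.6] 90.0
scene tray 2426 [ 0.5187 -0.3079  0.052 ] [ 519.8 -360.7] [378.2 279.4] 89.7
scene stack 1302 [ 0.6015 -0.3002  0.0731] [ 560.5 -388.3] [228.4 316.5] 5.5
scene knob 101 [0.6491 0.0133 0.1774] [647.1  13.2] [28.7 32. ] 88.4
scene sample 98 [ 0.5792 -0.0047  0.0382] [585.5   2.9] [ 33.1 104.7] 89.7
scene beaker 296 [0.3736 0.0488 0.0734] [385.5  47.8] [68.6 71. ] 89.0
scene bottle 458 [ 0.7787 -0.0056  0.0997] [748.6  -2. ] [ 48.  132.2] 61.5
```

View pics/o_top.png

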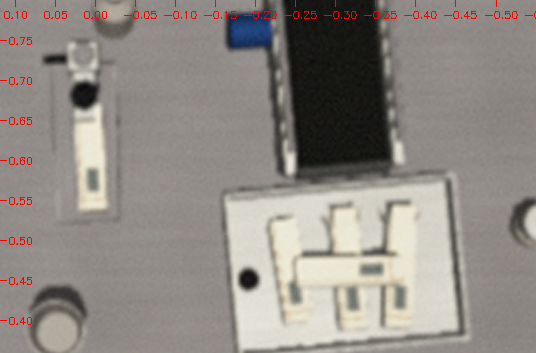

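View pics/o_tray.png

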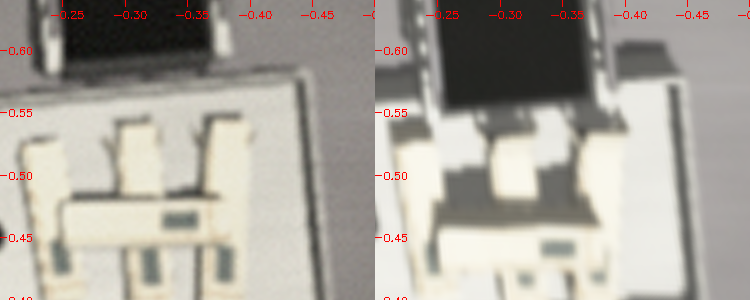

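The rectified view shows A at about (0.465,-0.245), the open cartons at y≈-0.32 and -0.375 with flaps at +x, C across them at x≈0.47, and the cap at (0.45,-0.19). I'll measure the rectangles next.

```bash
cat >> h.py <<'E'
def rects(specs,names=('top','scene')):
    for n in names:
        X=cloud(load(n)); I=load(n)['pixels'].astype(int)
        for nm,x0,x1,y0,y1,z0,z1,bmin in specs:
            m=(X[...,0]>x0)&(X[...,0]<x1)&(X[...,1]>y0)&(X[...,1]<y1)&(X[...,2]>z0)&(X[...,2]<z1)&(I.min(2)>=bmin)
            p=X[m]
            if len(p)<5: print(n,nm,len(p));continue
            c,w,a=cv2.minAreaRect((p[:,:2]*1000).astype(np.float32))
            if w[1]>w[0]: w=w[::-1];a+=90
            print(n,nm,len(p),'zmed',p[:,2].mean().round(4),'c',np.round(c,1),'size',np.round(w,1),'long yaw',round((a+90)%180-90,1))
def plan(x,y,z,yaw,turned=True):
    s=bot.read_state(); R=s['tcp_rot']; p=s['position']; cur=np.degrees(np.arctan2(R[1,0],R[0,0]))
    d=(yaw-cur+180)%360-180
    a=np.radians(yaw); T=np.array([[np.cos(a),np.sin(a),0],[np.sin(a),-np.cos(a),0],[0,0,-1]])
    D=np.array([x,y,z])-p
    print('pos',p.round(4),'yaw',round(cur,2),'tilt',R[:2,2].round(4),'| tool-z turn',round(-d,2),'rows>=',abs(d)/10.7,'| shift before turn',(R.T@D).round(4),'after turn',(T.T@D).round(4),'rows>=',np.linalg.norm(D)/.0625,'F',s['contact_force'].round(1),'open',round(s['opening'],3),'t',s['clock'])
E
python3 - <<'E'
from h import *
rects([('C',.40,.55,-.42,-.2,.05,.065,0),('A',.39,.56,-.278,-.215,.025,.036,120),('A2',.39,.44,-.278,-.215,.025,.036,120),('A3',.5,.56,-.278,-.215,.025,.036,120),('O1',.385,.525,-.345,-.285,.025,.036,120),('O2',.385,.525,-.40,-.35,.025,.036,120),('cap',.4,.5,-.215,-.165,.015,.03,0),('knob',.6,.7,-.03,.06,.165,.19,0),('samp',.5,.63,-.03,.05,.034,.045,0)])
plan(.645,.0138,.23,93.6)
E
```

```text
top C 428 zmed 0.0565 c [ 459.7 -310.7] size [128.   32.5] long yaw -89.4
top A 339 zmed 0.0301 c [ 480. -246.] size [163.6  46.5] long yaw 9.7
top A2 122 zmed 0.0301 c [ 420.3 -250.1] size [44.7 34.5] long yaw 9.7
top A3 76 zmed 0.0297 c [ 530.1 -235.1] size [59.1 36. ] long yaw -2.9
top O1 289 zmed 0.0304 c [ 456.5 -308.6] size [136.1  47.9] long yaw 5.9
top O2 337 zmed 0.0298 c [ 458.7 -379.1] size [132.2  36.9] long yaw -1.0
top cap 63 zmed 0.0217 c [ 449.9 -186.5] size [82.1 36.4] long yaw 4.7
top knob 96 zmed 0.1773 c [645.9  13.9] size [30.3 30.3] long yaw 63.8
top samp 266 zmed 0.0388 c [583.    6.9] size [93.9 33.6] long yaw 3.6
scene C 333 zmed 0.0562 c [ 457.8 -308.7] size [128.9  37.8] long yaw -88.7
scene A 272 zmed 0.0306 c [ 476.4 -238. ] size [164.   34.8] long yaw 9.1
scene A2 82 zmed 0.0307 c [ 417.9 -247.8] size [45.3 33.9] long yaw 10.8
scene A3 72 zmed 0.0308 c [ 528.8 -231.3] size [57.2 33.9] long yaw 3.1
scene O1 168 zmed 0.0302 c [ 457.4 -314.9] size [135.5  36.8] long yaw 5.8
scene O2 231 zmed 0.0301 c [ 457.3 -378.3] size [134.8  35.8] long yaw 0.3
scene cap 49 zmed 0.0197 c [ 436.1 -185.1] size [62.3 35.4] long yaw 5.0
scene knob 100 zmed 0.1766 c [647.1  13.2] size [32.  28.7] long yaw -1.6
scene samp 85 zmed 0.0383 c [581.2   2.9] size [96.  33.1] long yaw -0.3
pos [0.2269 0.6085 0.2555] yaw 69.56 tilt [-0.0004 -0.0015] | tool-z turn -24.04 rows>= 2.246662522400209 | shift before turn [-0.4112  0.5995  0.0262] after turn [-0.6198  0.38    0.0255] rows>= 11.639487654217811 F [-0.2 -0.3  0.6] open 0.999 t 0.1
```

```bash
python3 -m inch '[[[0,0,0,0,0,-8],[0,0,0,0,0,-8],[0,0,0,0,0,-8],[-0.0443,0.0271,0,0,0,0],[-0.0443,0.0271,0,0,0,0],[-0.0443,0.0271,0,0,0,0],[-0.0443,0.0271,0,0,0,0],[-0.0443,0.0271,0,0,0,0],[-0.0443,0.0271,0,0,0,0],[-0.0443,0.0271,0,0,0,0],[-0.0443,0.0271,0,0,0,0],[-0.0443,0.0271,0,0,0,0],[-0.0443,0.0271,0,0,0,0],[-0.0443,0.0271,0,0,0,0],[-0.0443,0.0271,0,0,0,0],[-0.0443,0.0271,0,0,0,0],[-0.0443,0.0271,0,0,0,0]]]' -1; python3 -c "
from h import *
plan(.646,.0137,.215,93.6)"
```

```text
clock: 2.22
position: [0.6447, 0.0123, 0.2559]
tcp_rot: [[-0.062, 0.998, -0.001], [0.998, 0.062, 0.0], [0.0, -0.001, -1.0]]
contact_force: [0.7, 1.5, -0.4]
opening: 0.0
pos [0.6447 0.0123 0.2559] yaw 93.57 tilt [-0.0007  0.0001] | tool-z turn -0.03 rows>= 0.002426570894216868 | shift before turn [0.0013 0.0014 0.0409] after turn [0.0014 0.0013 0.0409] rows>= 0.6552352410625618 F [ 0.7  1.5 -0.4] open 0.0 t 2.225
```

```bash
python3 -m inch '[[[0.0014,0.0013,0.02,0,0,0],[0,0,0.02,0,0,0],[0,0,0.006,0,0,0],[0,0,0.004,0,0,0],[0,0,0.003,0,0,0],[0,0,0,0,0,0]]]'; python3 -m inch '[[[0,0,0.005,0,0,0],[0,0,0.005,0,0,0],[0,0,0.005,0,0,0],[0,0,0,0,0,0]]]'
```

```text
clock: 2.98
position: [0.6455, 0.0152, 0.2036]
tcp_rot: [[-0.062, 0.998, 0.001], [0.998, 0.062, 0.0], [0.0, 0.001, -1.0]]
contact_force: [0.4, 0.8, -0.1]
opening: 0.001
clock: 3.48
position: [0.6456, 0.0151, 0.1881]
tcp_rot: [[-0.062, 0.998, 0.0], [0.998, 0.062, 0.0], [0.0, 0.0, -1.0]]
contact_force: [1.3, 0.3, 1.9]
opening: 0.002
```

```bash
python3 -m inch '[[[0,0,0.005,0,0,0],[0,0,0.005,0,0,0],[0,0,0.002,0,0,0],[0,0,0,0,0,0]]]'; python3 -m inch '[[[0,0,0.0015,0,0,0],[0,0,0,0,0,0]]]';python3 -m inch '[[[0,0,0.001,0,0,0],[0,0,0,0,0,0]]]'; python3 -m inch '[[[0,0,0.001,0,0,0],[0,0,0,0,0,0]]]'
```

```text
clock: 3.98
position: [0.6456, 0.0152, 0.1763]
tcp_rot: [[-0.062, 0.998, 0.0], [0.998, 0.062, 0.0], [0.0, 0.0, -1.0]]
contact_force: [0.6, 0.8, 2.6]
opening: -0.001
clock: 4.22
position: [0.6456, 0.0151, 0.1749]
tcp_rot: [[-0.062, 0.998, 0.0], [0.998, 0.062, 0.0], [0.0, 0.0, -1.0]]
contact_force: [2.5, 0.6, 3.3]
opening: 0.0
clock: 4.47
position: [0.6456, 0.0151, 0.1739]
tcp_rot: [[-0.062, 0.998, 0.0], [0.998, 0.062, 0.0], [0.0, 0.0, -1.0]]
contact_force: [1.5, 1.1, 2.7]
opening: 0.0
clock: 4.72
position: [0.6456, 0.0151, 0.1731]
tcp_rot: [[-0.062, 0.998, 0.0], [0.998, 0.062, 0.0], [0.0, 0.0, -1.0]]
contact_force: [1.6, 0.7, 5.2]
opening: -0.002
```

```bash
python3 -m inch '[[[0,0,0.0007,0,0,0],[0,0,0,0,0,0]]]';python3 -m inch '[[[0,0,0,0,0,0],[0,0,0,0,0,0],[0,0,0,0,0,0]]]'; python3 -c "
from h import *
t=cap('scene'); s=bot.read_state();print(s['contact_force'],s['position'])
cv2.imwrite('pics/press.png',cv2.resize(t['pixels'][200:310,200:340],None,fx=4,fy=4,interpolation=3))"
```

```text
clock: 4.97
position: [0.6456, 0.0151, 0.1731]
tcp_rot: [[-0.062, 0.998, 0.001], [0.998, 0.062, 0.0], [0.0, 0.001, -1.0]]
contact_force: [-0.8, 0.6, 10.3]
opening: 0.002
clock: 5.35
position: [0.6456, 0.0151, 0.1731]
tcp_rot: [[-0.062, 0.998, 0.001], [0.998, 0.062, 0.0], [0.0, 0.001, -1.0]]
contact_force: [0.1, 0.1, 11.4]
opening: -0.003
[-0.11214142  0.07885397 10.57159358] [0.64562468 0.01512123 0.17309401]
```

View pics/press.png

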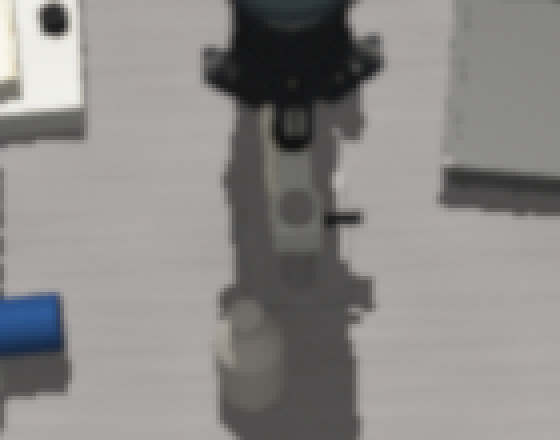

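The picture shows the shut fingers on the knob at (295,120). At z=0.173 the force rose from 3 to 11 N with no travel, so the foot is on the sample. I'll hold a bit longer, release, and go over to the sample.

```bash
python3 -m inch '[[[0,0,0,0,0,0],[0,0,0,0,0,0],[0,0,0,0,0,0],[0,0,-0.01,0,0,0],[0,0,-0.015,0,0,0],[0,0,-0.02,0,0,0],[0,0,-0.02,0,0,0],[-0.0021,-0.0375,0,0,0,0],[-0.0022,-0.0375,0,0,0,0],[0,0,0,0,0,0]]]'; python3 -m inch '[[[0,0,0,0,0,0],[0,0,0,0,0,0],[0,0,0,0,0,0]]]' 0.4; python3 -c "
from h import *
t=cap('scene');cap('top');rects([('knob',.62,.68,-.03,.06,.165,.19,0),('samp',.5,.63,-.03,.05,.034,.045,0)]);
plan(.571,.006,.08,93.6)"
```

```text
clock: 6.65
position: [0.5681, 0.0053, 0.2376]
tcp_rot: [[-0.061, 0.998, -0.003], [0.998, 0.061, -0.0], [-0.0, -0.003, -1.0]]
contact_force: [-0.1, 0.8, -0.2]
opening: -0.001
clock: 7.02
position: [0.5714, 0.0063, 0.237]
tcp_rot: [[-0.062, 0.998, 0.0], [0.998, 0.062, -0.0], [-0.0, 0.0, -1.0]]
contact_force: [-0.9, -0.0, 0.8]
opening: 0.635
top knob 0
top samp 0
scene knob 102 zmed 0.1768 c [645.5  13.3] size [31.2 28.7] long yaw -2.9
scene samp 84 zmed 0.038 c [579.   -6.3] size [95.4 32.4] long yaw -13.2
pos [0.5711 0.0062 0.2369] yaw 93.56 tilt [-0.0002 -0.0001] | tool-z turn -0.04 rows>= 0.0032849659583294327 | shift before turn [-2.000e-04 -1.000e-04  1.569e-01] after turn [-2.000e-04 -1.000e-04  1.569e-01] rows>= 2.5107209966047788 F [-0.3  0.1 -0.8] open 0.699 t 7.125
```

```bash
python3 -c "
from h import *
a=load('scene');b=ortho(a,.50,.70,-.08,.10,.038,.0005);cv2.imwrite('pics/samp.png',b)"
```

```text
(no output)
```

View pics/samp.png

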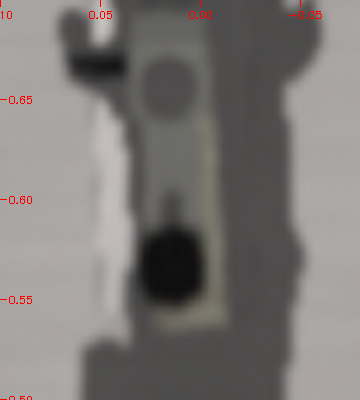

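The sample's right edge is visible from about (222,320) to (205,130), which matches the original pose. Only the occlusion upset the rectangle fit. Descending to grasp.

```bash
python3 -m inch '[[[0,0,0.05,0,0,0],[0,0,0.05,0,0,0],[0,0,0.045,0,0,0],[0,0,0.03,0,0,0],[0,0,0.015,0,0,0],[0,0,0.007,0,0,0],[0,0,0,0,0,0],[0,0,0,0,0,0]]]'; python3 -m inch '[[[0,0,0,0,0,0],[0,0,0,0,0,0],[0,0,0,0,0,0],[0,0,0,0,0,0]]]' -1
```

```text
clock: 8.12
position: [0.5717, 0.0061, 0.0412]
tcp_rot: [[-0.062, 0.998, 0.002], [0.998, 0.062, 0.0], [-0.0, 0.002, -1.0]]
contact_force: [0.4, -0.8, 0.1]
opening: 0.698
clock: 8.62
position: [0.5715, 0.0062, 0.041]
tcp_rot: [[-0.062, 0.998, 0.001], [0.998, 0.062, 0.0], [0.0, 0.001, -1.0]]
contact_force: [-0.9, -0.1, 5.7]
opening: 0.386
```

```bash
python3 -m inch '[[[0,0,-0.006,0,0,0],[0,0,-0.007,0,0,0],[0,-0.015,0,0,0,0],[0,-0.02,0,0,0,0],[0,-0.02,0,0,0,0],[0,0,-0.02,0,0,0],[0,0,-0.04,0,0,0],[0,0,-0.04,0,0,0],[0,0,0,0,0,6],[0,0,0,0,0,6],[0,0,0,0,0,0]]]'; python3 -c "
from h import *
t=cap('scene');rects([('knob',.62,.68,-.03,.06,.165,.19,0),('samp',.4,.63,-.04,.06,.10,.15,0)],['scene']);
plan(.5176,.377,.1,81.7)"
```

```text
clock: 10.0
position: [0.5159, 0.0028, 0.1535]
tcp_rot: [[0.146, 0.989, 0.0], [0.989, -0.146, -0.0], [-0.0, 0.0, -1.0]]
contact_force: [0.7, 0.3, -1.1]
opening: 0.385
scene knob 102 zmed 0.1767 c [645.2  13.2] size [32.1 28.8] long yaw -1.3
scene samp 221 zmed 0.1451 c [548.2   1.2] size [126.8  58.9] long yaw -0.2
pos [0.5158 0.0028 0.1533] yaw 81.69 tilt [ 0.0001 -0.0001] | tool-z turn -0.01 rows>= 0.0008978715349604355 | shift before turn [ 0.3706 -0.0523  0.0533] after turn [ 0.3706 -0.0523  0.0533] rows>= 6.048124490833156 F [-1.   0.4  0.3] open 0.389 t 10.05
```

```bash
python3 -m inch '[[[0.03,-0.005,0,0,0,0],[0.055,-0.0075,0,0,0,0],[0.055,-0.0075,0,0,0,0],[0.055,-0.0075,0,0,0,0],[0.055,-0.0075,0,0,0,0],[0.055,-0.0075,0,0,0,0],[0.0456,-0.0075,0,0,0,0],[0.02,-0.0023,0,0,0,0],[0,0,0.04,0,0,0],[0,0,0.04,0,0,0],[0,0,0.02,0,0,0],[0,0,0.01,0,0,0],[0,0,0.005,0,0,0],[0,0,0,0,0,0],[0,0,0,0,0,0]]]'; python3 -m inch '[[[0,0,0.002,0,0,0],[0,0,0.002,0,0,0],[0,0,0,0,0,0]]]'
```

```text
clock: 11.92
position: [0.5192, 0.3774, 0.0391]
tcp_rot: [[0.147, 0.989, 0.001], [0.989, -0.147, 0.001], [0.001, 0.001, -1.0]]
contact_force: [-0.3, -0.2, 0.1]
opening: 0.385
clock: 12.3
position: [0.5184, 0.3769, 0.0339]
tcp_rot: [[0.147, 0.989, -0.0], [0.989, -0.147, -0.0], [-0.0, -0.0, -1.0]]
contact_force: [0.5, 0.8, -0.2]
opening: 0.387
```

```bash
python3 -m inch '[[[0,0,0.001,0,0,0],[0,0,0,0,0,0]]]'; python3 -m inch '[[[0,0,0,0,0,0],[0,0,0,0,0,0],[0,0,0,0,0,0],[0,0,-0.02,0,0,0],[0,0,-0.05,0,0,0],[0,0,-0.06,0,0,0]]]' 0.3; python3 -m inch '[[[-0.03,0.002,0,0,0,0],[-0.0574,0.0034,0,0,0,0],[-0.0574,0.0034,0,0,0,0],[-0.0574,0.0034,0,0,0,0],[-0.0574,0.0034,0,0,0,0],[-0.0574,0.0034,0,0,0,0],[-0.0574,0.0034,0,0,0,0],[-0.0574,0.0034,0,0,0,0],[-0.0574,0.0034,0,0,0,0],[-0.0574,0.0034,0,0,0,0],[-0.0574,0.0034,0,0,0,0],[-0.0574,0.0034,0,0,0,0],[-0.0274,0.0014,0,0,0,0],[0,0,0,0,0,0]]]';  python3 -m inch '[[[0,0,0,0,0,9],[0,0,0,0,0,9],[0,0,0,0,0,9],[0,0,0,0,0,9],[0,0,0,0,0,9],[0,0,0,0,0,9],[0,0,0,0,0,9],[0,0,0,0,0,9],[0,0,0,0,0,9],[0,0,0,0,0,0]]]'; python3 -c "
from h import *
cap('top');cap('scene')
rects([('S',.4,.66,.32,.43,.02,.036,100),('Croi',.40,.55,-.42,-.2,.05,.065,0)])
plan(.459,-.310,.09,1)"
```

```text
clock: 12.55
position: [0.5187, 0.377, 0.0331]
tcp_rot: [[0.147, 0.989, 0.0], [0.989, -0.147, 0.0], [0.0, 0.0, -1.0]]
contact_force: [0.5, 0.3, -0.0]
opening: 0.382
clock: 13.3
position: [0.5182, 0.3767, 0.1651]
tcp_rot: [[0.147, 0.989, -0.001], [0.989, -0.147, -0.001], [-0.001, -0.001, -1.0]]
contact_force: [0.6, 0.9, 0.1]
opening: 0.653
clock: 15.05
position: [0.4572, -0.3133, 0.1645]
tcp_rot: [[0.151, 0.988, 0.002], [0.988, -0.151, -0.002], [-0.002, 0.002, -1.0]]
contact_force: [0.2, -0.4, -0.3]
opening: 0.653
clock: 16.3
position: [0.4586, -0.3087, 0.1636]
tcp_rot: [[1.0, 0.013, 0.001], [0.013, -1.0, 0.001], [0.001, -0.001, -1.0]]
contact_force: [-0.3, 0.1, -0.1]
opening: 0.651
top S 404 zmed 0.0294 c [549.7 371.8] size [128.9  36. ] long yaw -8.7
top Croi 63 zmed 0.0566 c [ 486.8 -274.1] size [96.1 27. ] long yaw -38.1
scene S 342 zmed 0.029 c [548.7 372.1] size [133.4  31.9] long yaw -9.1
scene Croi 339 zmed 0.0561 c [ 457.4 -307.8] size [129.8  38.4] long yaw -89.4
pos [ 0.4583 -0.3093  0.1635] yaw 0.82 tilt [0.0006 0.0006] | tool-z turn -0.18 rows>= 0.01678775104319123 | shift before turn [0.0006 0.0008 0.0735] after turn [0.0007 0.0007 0.0735] rows>= 1.175595074696781 F [-0.7  0.4 -0.2] open 0.651 t 16.4
```

```bash
python3 -m inch '[[[0.0005,0.0005,0.04,0,0,0],[0,0,0.035,0,0,0],[0,0,0.02,0,0,0],[0,0,0.008,0,0,0],[0,0,0,0,0,0],[0,0,0,0,0,0]]]'; python3 -m inch '[[[0,0,0,0,0,0],[0,0,0,0,0,0],[0,0,0,0,0,0],[0,0,0,0,0,0]]]' -1;  python3 -m inch '[[[0,0,-0.01,0,0,0],[0,0,-0.02,0,0,0],[0,0,-0.04,0,0,0],[0,0,-0.05,0,0,0],[0,0,0,0,0,0]]]'; python3 -c "
from h import *
t=cap('top');cap('scene')
rects([('Cheld',.40,.55,-.42,-.2,.10,.18,0),('A',.39,.56,-.278,-.215,.024,.036,120),('O1',.385,.525,-.345,-.285,.025,.036,120),('O2',.385,.525,-.40,-.35,.025,.036,120)])
plan(.5495,.2973,.12,81.7-180)
plan(.5495,.2973,.12,81.7)"
```

```text
clock: 17.15
position: [0.459, -0.3113, 0.0611]
tcp_rot: [[1.0, 0.01, 0.002], [0.01, -1.0, -0.001], [0.002, 0.001, -1.0]]
contact_force: [0.1, -0.8, 0.2]
opening: 0.649
clock: 17.65
position: [0.459, -0.3112, 0.0612]
tcp_rot: [[1.0, 0.01, 0.002], [0.01, -1.0, -0.001], [0.002, 0.001, -1.0]]
contact_force: [-0.2, 1.4, 6.6]
opening: 0.381
clock: 18.27
position: [0.4604, -0.3126, 0.1848]
tcp_rot: [[1.0, 0.009, 0.007], [0.009, -1.0, -0.004], [0.007, 0.004, -1.0]]
contact_force: [0.7, 0.3, -1.8]
opening: 0.384
top Cheld 52 zmed 0.1745 c [ 461.4 -263.3] size [31.8 31.4] long yaw 0.6
top A 234 zmed 0.0299 c [ 471.  -241.9] size [90.3 35.6] long yaw 9.7
top O1 1
top O2 0
scene Cheld 427 zmed 0.1705 c [ 464.4 -309.4] size [131.   53.3] long yaw -87.6
scene A 295 zmed 0.0305 c [ 457.8 -241.1] size [129.8  34.9] long yaw 9.7
scene O1 205 zmed 0.0302 c [ 444.3 -315.5] size [113.7  35.6] long yaw 7.2
scene O2 269 zmed 0.03 c [ 458.  -377.9] size [134.   35.2] long yaw -2.1
pos [ 0.4586 -0.3107  0.181 ] yaw 0.57 tilt [ 0.0015 -0.0001] | tool-z turn 98.87 rows>= 9.240102639879215 | shift before turn [ 0.0969 -0.607   0.0611] after turn [-0.6147 -0.0022  0.061 ] rows>= 9.883894224007534 F [-0.2 -0.2 -1.4] open 0.382 t 18.375
pos [ 0.4586 -0.3107  0.181 ] yaw 0.57 tilt [ 0.0015 -0.0001] | tool-z turn -81.13 rows>= 7.5823272666628405 | shift before turn [ 0.0969 -0.607   0.0611] after turn [0.6147 0.0022 0.061 ] rows>= 9.883894224007534 F [-0.2 -0.2 -1.4] open 0.382 t 18.375
```

```bash
python3 -m inch '[[[0.004,-0.03,0,0,0,0],[0.008,-0.0575,0,0,0,0],[0.008,-0.0575,0,0,0,0],[0.008,-0.0575,0,0,0,0],[0.008,-0.0575,0,0,0,0],[0.008,-0.0575,0,0,0,0],[0.008,-0.0575,0,0,0,0],[0.008,-0.0575,0,0,0,0],[0.008,-0.0575,0,0,0,0],[0.008,-0.0575,0,0,0,0],[0.008,-0.0575,0,0,0,0],[0,-0.0033,0,0,0,0],[0,0,0,0,0,-9],[0,0,0,0,0,-9],[0,0,0,0,0,-9],[0,0,0,0,0,-9],[0,0,0,0,0,-9],[0,0,0,0,0,-9],[0,0,0,0,0,-9],[0,0,0,0,0,-9]]]'; python3 -m inch '[[[0,0,0.03,0,0,-9],[0,0,0.03,0,0,0],[0,0,0,0,0,0]]]'; python3 -c "
from h import *
plan(.537,.2985,.0352,81.7)"
```

```text
clock: 20.88
position: [0.5356, 0.2967, 0.1788]
tcp_rot: [[0.296, 0.955, -0.002], [0.955, -0.296, -0.002], [-0.002, -0.002, -1.0]]
contact_force: [0.4, -0.2, -1.0]
opening: 0.382
clock: 21.25
position: [0.534, 0.296, 0.1171]
tcp_rot: [[0.148, 0.989, -0.006], [0.989, -0.148, -0.004], [-0.005, -0.005, -1.0]]
contact_force: [-0.5, 0.4, -1.3]
opening: 0.384
pos [0.534  0.296  0.1171] yaw 81.5 tilt [-0.006  -0.0041] | tool-z turn -0.2 rows>= 0.01826043813489314 | shift before turn [0.0033 0.003  0.0818] after turn [0.0029 0.0026 0.0819] rows>= 1.3115420299268443 F [-0.5  0.4 -1.3] open 0.384 t 21.25
```

```bash
python3 -m inch '[[[0.0015,0.001,0.04,0,0,0],[0,0,0.025,0,0,0],[0,0,0.01,0,0,0],[0,0,0.004,0,0,0],[0,0,0,0,0,0],[0,0,0,0,0,0]]]'; python3 -m inch '[[[0,0,0.0015,0,0,0],[0,0,0.001,0,0,0],[0,0,0,0,0,0]]]';  python3 -c "
from h import *
cap('top');cap('scene')
rects([('S',.4,.66,.345,.43,.02,.034,100),('A',.385,.55,-.278,-.20,.024,.034,110),('O1',.385,.54,-.345,-.285,.024,.036,110),('O2',.385,.54,-.40,-.35,.024,.036,110)])
b=load('top');d=load('scene')
o=[ortho(c,.37,.60,-.45,-.16,.03,.0008) for c in(b,d)]
cv2.imwrite('pics/tray2.png',np.hstack(o))
plan(.537,.2985,.0352,81.7)"
```

```text
clock: 22.0
position: [0.5383, 0.2999, 0.0421]
tcp_rot: [[0.147, 0.989, 0.001], [0.989, -0.147, 0.001], [0.001, 0.001, -1.0]]
contact_force: [-0.1, -0.6, -0.4]
opening: 0.384
clock: 22.38
position: [0.5376, 0.2995, 0.0385]
tcp_rot: [[0.147, 0.989, -0.0], [0.989, -0.147, -0.0], [-0.0, -0.0, -1.0]]
contact_force: [-1.1, -0.1, -1.1]
opening: 0.387
top S 0
top A 368 zmed 0.0296 c [ 460.2 -232.2] size [128.2  58.3] long yaw 9.4
top O1 425 zmed 0.03 c [ 462.5 -314.9] size [147.2  40.1] long yaw 3.5
top O2 453 zmed 0.0299 c [ 463.7 -379.3] size [147.2  39.4] long yaw 0.2
scene S 258 zmed 0.0291 c [549.1 372. ] size [131.4  31.2] long yaw -9.8
scene A 299 zmed 0.03 c [ 460.6 -241. ] size [133.6  34.8] long yaw 9.2
scene O1 318 zmed 0.03 c [ 460.9 -318.9] size [142.8  47.1] long yaw 7.9
scene O2 314 zmed 0.0299 c [ 463.  -378.8] size [149.3  39. ] long yaw 2.2
pos [0.5376 0.2996 0.0386] yaw 81.56 tilt [-0. -0.] | tool-z turn -0.14 rows>= 0.013288314625116057 | shift before turn [-0.0012 -0.0004  0.0034] after turn [-0.0011 -0.0004  0.0034] rows>= 0.057515347925300477 F [-0.9 -0.2 -0.8] open 0.386 t 22.475
```

View pics/tray2.png

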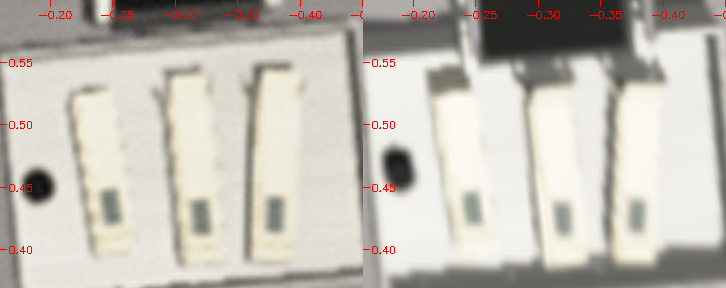

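The picture shows A clear at top-view pixel (102,170), the open cartons still flat at (190,165) and (275,165), and the cap at (38,187). I'll set C down, then go for A.

```bash
python3 -m inch '[[[0,0,0.002,0,0,0],[0,0,0.0012,0,0,0],[0,0,0,0,0,0]]]'; python3 -m inch '[[[0,0,0,0,0,0],[0,0,0,0,0,0],[0,0,0,0,0,0],[0,0,-0.02,0,0,0],[0,0,-0.05,0,0,0],[0,0,-0.06,0,0,0]]]' 0.2; python3 -m inch '[[[-0.03,0.002,0,0,0,0],[-0.0536,0.0038,0,0,0,0],[-0.0536,0.0038,0,0,0,0],[-0.0536,0.0038,0,0,0,0],[-0.0536,0.0038,0,0,0,0],[-0.0536,0.0038,0,0,0,0],[-0.0536,0.0038,0,0,0,0],[-0.0536,0.0038,0,0,0,0],[-0.0536,0.0038,0,0,0,0],[-0.0536,0.0038,0,0,0,0],[-0.0232,0.0018,0,0,0,0],[0,0,0,0,0,-9],[0,0,0,0,0,-9],[0,0,0,0,0,0],[0,0,0,0,0,0]]]';  python3 -c "
from h import *
plan(.497,-.236,.08,99.5)"
```

```text
clock: 22.85
position: [0.5376, 0.2996, 0.0353]
tcp_rot: [[0.147, 0.989, -0.0], [0.989, -0.147, -0.0], [-0.0, -0.0, -1.0]]
contact_force: [-0.1, 0.6, -0.9]
opening: 0.383
clock: 23.6
position: [0.5372, 0.2993, 0.1674]
tcp_rot: [[0.147, 0.989, -0.001], [0.989, -0.147, -0.0], [-0.001, -0.001, -1.0]]
contact_force: [0.9, 0.5, 0.7]
opening: 0.6
clock: 25.48
position: [0.4968, -0.2359, 0.1661]
tcp_rot: [[-0.163, 0.987, 0.001], [0.987, 0.163, -0.0], [-0.0, 0.001, -1.0]]
contact_force: [1.6, 0.7, -0.4]
opening: 0.598
pos [ 0.4968 -0.2359  0.1661] yaw 99.39 tilt [ 0.0009 -0.0002] | tool-z turn -0.11 rows>= 0.010714096359749004 | shift before turn [-0.0001  0.0001  0.0861] after turn [-0.0002  0.0002  0.0861] rows>= 1.377934733992935 F [ 1.6  0.7 -0.4] open 0.598 t 25.475
```

```bash
python3 -m inch '[[[0,0,0.04,0,0,0],[0,0,0.04,0,0,0],[0,0,0.025,0,0,0],[0,0,0.012,0,0,0],[0,0,0.01,0,0,0],[0,0,0.005,0,0,0],[0,0,0,0,0,0],[0,0,0,0,0,0]]]'; python3 -m inch '[[[0,0,0,0,0,0],[0,0,0,0,0,0],[0,0,0,0,0,0],[0,0,0,0,0,0]]]' -1;  python3 -m inch '[[[0,0,-0.01,0,0,0],[0,0,-0.02,0,0,0],[0,0,-0.04,0,0,0],[0,0,-0.05,0,0,0],[0,0,-0.02,0,0,0],[0,0,0,0,0,9],[0,0,0,0,0,8.8],[0,0,0,0,0,0]]]'; python3 -c "
from h import *
cap('top');cap('scene')
rects([('Aheld',.36,.56,-.32,-.15,.12,.20,100),('C',.44,.64,.26,.34,.02,.034,100),('S',.4,.66,.34,.43,.02,.034,100)])
plan(.5606,.2193,.1,81.7)"
```

```text
clock: 26.48
position: [0.497, -0.236, 0.034]
tcp_rot: [[-0.166, 0.986, 0.001], [0.986, 0.166, -0.0], [-0.001, 0.001, -1.0]]
contact_force: [0.2, -0.2, -0.2]
opening: 0.604
clock: 26.98
position: [0.4971, -0.2361, 0.0341]
tcp_rot: [[-0.166, 0.986, 0.001], [0.986, 0.166, -0.001], [-0.001, 0.001, -1.0]]
contact_force: [-0.5, -0.2, 6.6]
opening: 0.386
clock: 27.98
position: [0.4967, -0.2357, 0.1745]
tcp_rot: [[0.142, 0.99, 0.001], [0.99, -0.142, -0.0], [-0.0, 0.001, -1.0]]
contact_force: [-0.3, 0.3, -0.0]
opening: 0.383
top Aheld 0
top C 385 zmed 0.029 c [538.1 299.3] size [127.8  36.7] long yaw -8.2
top S 363 zmed 0.029 c [549.4 372.1] size [127.9  36.9] long yaw -7.6
scene Aheld 231 zmed 0.1658 c [ 465.  -233.3] size [126.8  73.3] long yaw 6.5
scene C 355 zmed 0.0294 c [536.6 300.6] size [133.5  34.6] long yaw -7.8
scene S 331 zmed 0.0292 c [548.5 371.8] size [135.1  31.5] long yaw -9.9
pos [ 0.4966 -0.2357  0.174 ] yaw 81.94 tilt [ 0.0006 -0.0002] | tool-z turn 0.24 rows>= 0.022783263444364155 | shift before turn [ 0.4595 -0.0005  0.074 ] after turn [ 0.4595 -0.0024  0.074 ] rows>= 7.446924951962732 F [ 0.3 -0.  -0.9] open 0.383 t 28.075
```

```bash
python3 -m inch '[[[0.03,0,0,0,0,0],[0.055,0,0,0,0,0],[0.055,0,0,0,0,0],[0.055,0,0,0,0,0],[0.055,0,0,0,0,0],[0.055,0,0,0,0,0],[0.055,-0.001,0,0,0,0],[0.055,-0.001,0,0,0,0],[0.0295,0,0,0,0,0],[0.015,0,0,0,0,0],[0,0,0.04,0,0,0],[0,0,0.04,0,0,0],[0,0,0.03,0,0,0],[0,0,0.015,0,0,0],[0,0,0.008,0,0,0],[0,0,0,0,0,0],[0,0,0,0,0,0]]]';python3 -m inch '[[[0,0,0.002,0,0,0],[0,0,0.002,0,0,0],[0,0,0.001,0,0,0],[0,0,0,0,0,0]]]'
```

```text
clock: 30.2
position: [0.5613, 0.2195, 0.0415]
tcp_rot: [[0.143, 0.99, 0.002], [0.99, -0.143, 0.001], [0.001, 0.002, -1.0]]
contact_force: [0.1, 0.9, -0.4]
opening: 0.385
clock: 30.7
position: [0.5604, 0.2192, 0.0353]
tcp_rot: [[0.143, 0.99, -0.0], [0.99, -0.143, -0.0], [-0.0, -0.0, -1.0]]
contact_force: [0.5, 0.3, -0.7]
opening: 0.385
```

```bash
python3 -m inch '[[[0,0,0.0013,0,0,0],[0,0,0,0,0,0],[0,0,0,0,0,0]]]'; python3 -m inch '[[[0,0,0,0,0,0],[0,0,0,0,0,0],[0,0,0,0,0,0],[0,0,-0.02,0,0,0],[0,0,-0.05,0,0,0],[0,0,-0.06,0,0,0],[0,0,-0.05,0,0,0],[0,-0.05,-0.02,0,0,0],[0,-0.06,0,0,0,0],[0,0,0,0,0,0],[0,0,0,0,0,0]]]' 0.2; python3 -c "
from h import *
cap('top');cap('scene')
rects([('A',.42,.64,.185,.26,.02,.034,100),('C',.44,.64,.26,.34,.02,.034,100),('S',.4,.66,.34,.43,.02,.034,100),('O1',.385,.54,-.345,-.285,.024,.036,110),('O2',.385,.54,-.40,-.35,.024,.036,110),('knob',.62,.68,-.03,.06,.165,.19,0)])
cv2.imwrite('pics/end.png',ortho(load('scene'),.34,.82,-.48,.48,.03,.00125))
print(bot.read_state()['contact_force'])"
```

```text
clock: 31.08
position: [0.5606, 0.2193, 0.0342]
tcp_rot: [[0.143, 0.99, 0.0], [0.99, -0.143, 0.0], [0.0, 0.0, -1.0]]
contact_force: [0.4, 0.6, 0.4]
opening: 0.382
clock: 32.45
position: [0.4523, 0.2351, 0.2354]
tcp_rot: [[0.143, 0.99, 0.002], [0.99, -0.143, 0.001], [0.001, 0.002, -1.0]]
contact_force: [0.6, -0.4, 0.6]
opening: 0.6
top A 68 zmed 0.029 c [502.5 225.9] size [32.6 24.7] long yaw 82.1
top C 86 zmed 0.0288 c [584.5 287.1] size [52.3 27.3] long yaw 35.2
top S 52 zmed 0.0286 c [597.6 365.6] size [32.9 30.7] long yaw 79.3
top O1 429 zmed 0.0302 c [ 462.3 -312.8] size [146.7  43.5] long yaw 3.4
top O2 459 zmed 0.0304 c [ 465.6 -379.4] size [145.4  42.8] long yaw 1.8
top knob 94 zmed 0.1777 c [645.3  14.4] size [30.1 29.5] long yaw -65.8
scene A 324 zmed 0.0295 c [523.2 224.3] size [133.3  34.2] long yaw -7.1
scene C 347 zmed 0.0297 c [536.1 300.5] size [133.7  34.7] long yaw -7.7
scene S 326 zmed 0.0291 c [548.9 371.6] size [132.3  31.4] long yaw -9.9
scene O1 312 zmed 0.0303 c [ 459.6 -319.8] size [142.1  47.4] long yaw 8.1
scene O2 310 zmed 0.0302 c [ 462.6 -378.4] size [143.8  39. ] long yaw 1.9
scene knob 102 zmed 0.1767 c [646.   13.2] size [31.8 28.6] long yaw -1.6
[-0.78791664 -0.53854266 -0.76422947]
```

View pics/end.png

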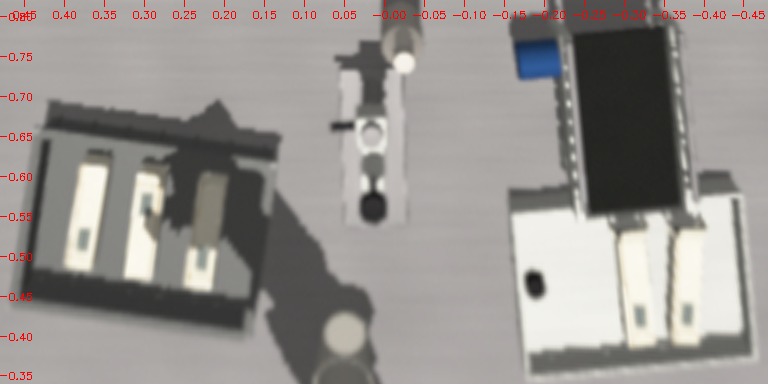

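The picture shows the three closed cartons flat and panel up in the tote at (87,215), (147,220) and (208,230). The open cartons at (637,290) and (687,285) and the cap at (535,283) are still in the tray, the foot is up, and the arm is clear.

```bash
python3 -c "
from bench import bot
print(bot.sign_off())"
```

```text
the job is handed in; nothing more can be done
None
```

The job is handed in at about 32 s of the allowed 72 s. My last checks found nothing that should fail it, but the sign-off gives no verdict.

- **Gauge:** I pressed the knob until the foot stopped on the sample. The force rose from about 3 N to about 11 N with no more travel, and I held it there for about a second. The knob then came back up to 177 mm.
- **Packing:** The sample, then carton C, then carton A were picked and lowered onto the tote floor. All three lie in one layer about 75 mm apart, code panels up. Their top faces measure about 29–30 mm above the table, as expected for cartons lying flat on the tote floor.
- **Left in place:** The two open cartons are flat in the tray (tops at 30 mm) and the cap is still there. The last picture shows the bottle and beaker where they were. The jar, tape roll and nut were outside it, and the arm never went near them.
- **Checks that disagreed:**
  - The last top-camera measurements of the tote cartons were cut short because the arm blocked the view. I relied on the scene camera for A's final place; the top camera had already measured the sample and C there.
  - One fit showed the sample turned by 13° after the press. A close-up showed the gauge bracket was hiding part of it, and the grasp went as planned.

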